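Show a turntable thrust bearing to the inspection camera

ROBOT

A 7-joint arm with a two-finger parallel gripper is mounted at the origin on the work surface. World frame = base frame: x ahead of the robot, y to its left, z up, the work surface at z = 0. Lengths are in m, angles in rad, forces in N, time in s.
With the tool pointing down it reaches from about 0.35 to 0.9 m from the base axis. Payload 8.1 kg.
Tool frame: the origin (TCP) lies on the centre line of the jaws, within the pads' length; the fingertips stand ahead of it and the grasp point (between the pads) lies 2 mm behind it (tip_reach is the x of the fingertips in the tool frame, in m); x points along the fingers, y is the direction in which the jaws open and shut, and the axes are right-handed (so a half turn about x gives the same grasp; the last joint's range is limited). The gripper opens to 92 mm and grips with 3 to 60 N. Pads are 19 mm wide; open, the fingers measure 130 mm over their backs; the gripper's body (75 mm by 190 mm) begins 47 mm behind the grasp point.
Start: joints at [1.04, 0.434, 0.025, 1.573, -0.012, 1.134, -0.075], TCP at [0.259, -0.569, 0.244] pointing down, gripper open.
Joint ranges: [-2.62, 2.62], [-0.44, 2.09], [-1.27, 1.32], [0.08, 2.57], [-1.32, 4.46], [0.12, 2], [-2.74, 2.74]. Speed limits (rad/s): [2.22, 2.22, 3.01, 3.01, 3.14, 3.14, 3.14].

INTERFACE

Orientations are given as a rotation vector (axis times angle).
In Python, from cell import * gives the robot as it stands.
- The arm moves only by the shell command python3 -m inch 'ROWS' [OPENING] [FORCE]. ROWS is JSON, a list of rows, each a list of 2 entries, a list of its own where there are three numbers: the shift along the tool's x, y, z normalised to -1 to 1, where 1 is 200 mm, then the turn about the tool's x normalised to -1 to 1, where 1 is 45 degrees. In form: [[[x, y, z], roll], ...]. A call has exactly 10 rows; each row shifts and turns the commanded pose from where the row before left it, along the tool's axes as they then stand; what a row does not reach is not made up. A row lasts 1/12 s, in which the tool goes at most 41.7 mm and 7.16 degrees, less where a joint would pass 70% of its speed; a pose out of reach is approached as far as the arm can. A call with a number of a shift or a turn outside -1 to 1 is refused whole. A call with a gripper value outside its range is refused whole. OPENING is the closure, from 0 (fully open) to 1 (shut), set as the call begins (- or left out, the last holds). The fingers move at their own pace and stop on an object; FORCE is the grip in N (left out, the last holds). Time passes only in rows, so rows that do not move let the fingers close, or fill a call up. It gives the time, the measured TCP pose, the force and the opening at its end, in the units of the state.
- observe(): the state, without advancing time (a new reading comes with each control period).
- get_image(name): name is "scene" or "top" or "wrist"; returns a dict with "image" (480x640x3 uint8, red, green, blue), "range_z" (480x640 float32, m along the optical axis (not along the pixel's ray), 0 where there is no reading), "fx", "fy", "cx", "cy" (pixels), "position" and "attitude" of the camera in the world. Camera axes: x right, y down, z forward; pixel columns grow to the right and rows downward; lengths in m; the calibration is good to about 2 mm. A picture is of the moment at which its call begins.
- sign_off(): hands the job in, once; it reports no verdict.
The state is a dict: "clock": time; "joints": joint angles; "dq": joint speeds; "joint_efforts": joint torques, N m; "position": TCP position; "ee_rot": TCP orientation; "force": force on the tool from outside, world axes, zero at the start; "ft_torque": the same for the moment, N m; "width": opening from 0.0 (shut) to 1.0 (fully open).
Only numpy, scipy, OpenCV 4.12 (cv2) and the standard library are available. Lean on these libraries where they do the work, as an engineer would, in place of code of your own. Each camera call takes 0.05 s, during which the arm holds its last target. There are 200 camera calls.

TASK

Strip the turntable spindle for a wear check: lift the wheel hub off it and set the hub down gently in the shallow tin tray, flat and the same way up. Then lift off the thrust bearing that lay under the hub and hold it up to the small inspection camera, centred in its view with the grooved underside facing squarely into the lens, 90 mm from the glass. Finish while still holding it there, motionless; leave the camera and all the other parts as they are.

Things in the scene. Friction and masses are not known exactly. Their poses are not given: they have to be found in the camera images.
- unit: turntable drive unit, fixed: grey base plate 190 x 130 mm, top 14 mm above the table; on it a bearing tower 35 mm across (68 mm below 24 mm height), top at 45 mm, and an upright 12 mm steel spindle on up to 84 mm. Origin on the table under the spindle axis, z up; plate from 60 mm towards -x to 130 mm towards +x; a motor 53 mm high stands on it from 80 mm out towards +x.
- hub: nickel wheel hub, 0.3 kg or so: a flange 60 mm in diameter and 7 mm thick below, a boss 36 mm in diameter and 29 mm high above it, 36 mm high in all, with a 15 mm bore right through. At the start it is threaded on the spindle and rests loose on the thrust bearing, flange down. Origin in the centre of the flange's underside, z up through the boss.
- bearing: bronze thrust bearing: a plain ring 46 mm in diameter, 14 mm high, with a 15 mm bore and three oil grooves on its underside. At the start it lies loose on the tower, threaded on the spindle, underneath the hub: only its rim shows. Origin in the centre of the grooved underside, z towards the plain top face.
- bearing_top (a point): centre of the bearing's plain top face, 14 mm above bearing.
- tray: shallow open tin tray, fixed, 140 mm (its x) by 210 mm (its y), rim 13 mm high, walls and floor 3 mm. Origin in the centre of its underside, on the table. The half towards its -y is empty; the collar lies in the half towards its +y.
- stand: stand of the inspection camera, fixed: steel foot 95 x 85 mm and a yoke 94 mm high with tilt knobs, that carries the camera barrel on a level axis 82 mm above the table. Origin on the table under the tilt axis; at zero yaw the camera leans towards -x.
- lens (a point): centre of the inspection camera's front glass: a black barrel 38 mm thick with a 50 mm ring light round the glass, in the yoke, leaning 11 to 29 degrees from straight up, roughly towards the robot. z is the line of sight, out of the glass; y is level, along the tilt axis. The glass is 45 mm out from the tilt axis. Friction alone holds the tilt: do not push it.
- collar: steel set collar, 28 mm in diameter, 12 mm high, lying in the tray; leave alone.
- funnel_cup: tin parts cup 68 mm in diameter and 75 mm high with a brass funnel standing in it, 134 mm high in all and 100 mm across the funnel; leave alone.
- jewel: domed glass jewel lens, 38 mm in diameter, 15 mm high, on the table; leave alone.
- button_cap: plastic button cap, 26 mm in diameter, 11 mm high, on the table; leave alone.
- spare_bearing: spare bearing ring, 34 mm in diameter and 10 mm high, lying on the table: smaller than the one asked for; leave alone.
- idler: small idler wheel with a 44 mm flange and a 24 mm boss, 18 mm high, lying on the table; leave alone.
- driver: screwdriver lying on the table; leave alone.
Not all that is in view belongs to the job. What is shaped like the stand but blue, orange or pink is not meant.

How it is judged:
On the way, in this order (a step that is already met when the one before it is completed fails the run):
1. the hub lies flat in the tray, right way up, let go and at rest (x of hub in the frame of tray between -0.05 and 0.05 m and y of hub in the frame of tray between -0.085 and 0.085 m and z of hub in the frame of tray below 0.008 m and angle between hub's own z axis and vertical below 0.12 rad and contact force between the fingers and hub below 0.05 N and linear speed of hub below 0.03 m/s), for 0.2 s.
2. the bearing is lifted clear of the spindle (z of bearing in the frame of unit above 0.087 m and contact force between the fingers and bearing above 1 N), for 0.1 s.
At the end, for the whole second after the job is handed in: bearing held still in the air by the fingers alone, underside to the lens: its centre within 10 mm of the line of sight (each way), 80 to 100 mm from the glass, axis within 8 degrees of the line of sight; hub flat, right way up in the tray, let go (all of step 1 and x of bearing in the frame of lens between -0.01 and 0.01 m and y of bearing in the frame of lens between -0.01 and 0.01 m and z of bearing in the frame of lens between 0.08 and 0.1 m and z of bearing_top in the frame of lens above 0.09 m and angle between the z axis of bearing and the z axis of lens, either way round below 0.14 rad and contact force between the fingers and bearing above 2 N and contact force between bearing and stand below 0.05 N and contact force between bearing and unit below 0.05 N and height (world z) of bearing above 0.12 m and linear speed of bearing below 0.02 m/s and angular speed of bearing below 0.2 rad/s); the arm keeps its last pose, push and grip.
It fails at once if the hub or the bearing is dropped ((contact force between the fingers and hub below 0.05 N and linear speed of hub above 0.6 m/s) or (contact force between the fingers and bearing below 0.05 N and linear speed of bearing above 0.6 m/s)).
It fails at once if the camera is knocked out of its setting (lens moved more than 5 mm) (distance of lens from where it was at the start of the episode above 0.005 m).
It fails at once if another part is shifted by more than 20 mm (distance of any of collar, funnel_cup, jewel, button_cap, spare_bearing, idler, driver from where it was at the start of the episode above 0.02 m).
It also fails if it takes over 54 s, if anything falls off the work surface, if the arm or the gripper's body presses on something with over 40 N, if the wrist force passes 120 N, or if a joint passes its speed limit or range.

## Working session

There is one attempt and no reset: what is moved stays moved. The work goes in short steps, Python scripts to look and compute and a shell command to move; the robot and the scene stay as the last step left them, time stands still between calls to the robot, and variables do not carry over. Pictures are saved under pics/ and viewed, about 8 in all and at most 12, crops included, and the job is handed in when it is done.

```bash
ls; mkdir -p pics; python3 - <<'E'
from cell import *
import cv2,numpy as np
o=observe();print({k:np.round(v,3).tolist() for k,v in o.items()})
for n in("scene","top"):
    d=get_image(n);np.savez(f"{n}0.npz",**d);print(n,d['fx'],d['cx'],d['cy'],d['position'],d['attitude'])
    cv2.imwrite(f"pics/{n}0.png",d['image'][...,::-1])
E
```

```text
pics
{'clock': 0.0, 'joints': [1.04, 0.435, 0.025, 1.574, -0.012, 1.134, -0.075], 'dq': [0.001, 0.0, -0.0, -0.001, 0.003, -0.001, 0.001], 'joint_efforts': [-0.0, -66.785, 0.985, -31.447, -0.061, 0.043, 0.0], 'position': [0.259, -0.568, 0.243], 'ee_rot': [1.985, 0.433, -1.986], 'force': [-0.04, -0.616, 0.812], 'ft_torque': [-0.033, 0.014, 0.024], 'width': 1.0}
scene 491.41812232030026 314.79887855029136 232.22340218731478 [0.93922696 0.27684377 0.93832705] [-1.12897592 -2.62435489  0.70816555]
top 454.53608154742875 322.6643471232998 233.07265097086037 [ 0.43879353 -0.02884684  1.16470277] [-2.17596476  2.16537076 -0.15460345]
```

View pics/scene0.png

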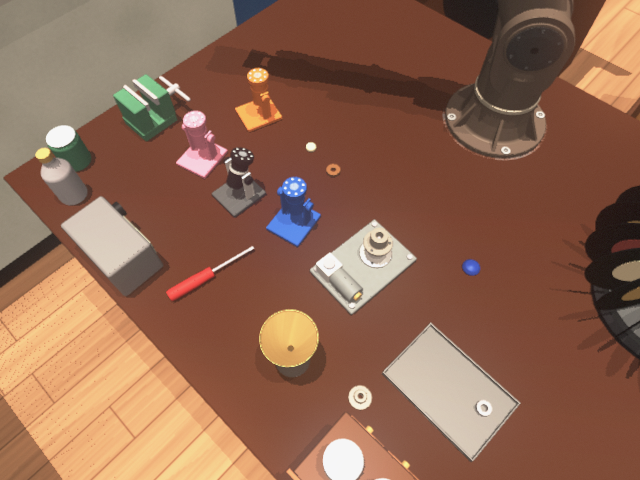

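View pics/top0.png

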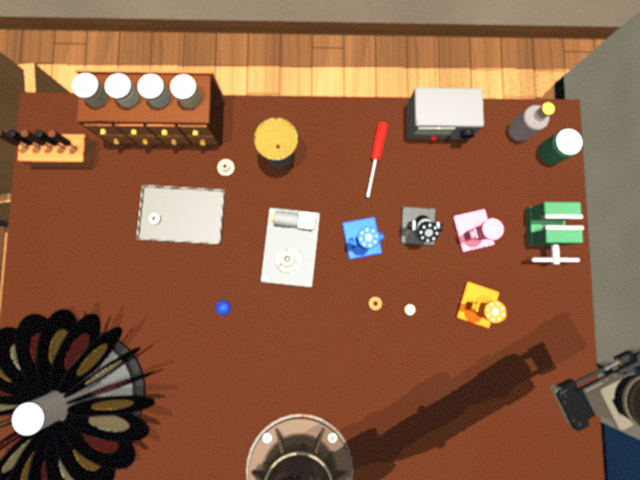

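The scene view shows the dark steel stand at (240,180), hub at (378,245) and tray at (450,390). In the top view these are at (420,228), (288,261) and (181,214). There are four stand-shaped candidates in the top view: blue (362,238), dark steel (420,228), pink (478,230) and orange (482,303). Only the dark steel one fits the description. I'll measure it and confirm it in a crop.

```bash
cat > h.py <<'E'
import numpy as np,cv2
from scipy.spatial.transform import Rotation as R
def cloud(d):
    v,u=np.mgrid[:480,:640];z=d['range_z']
    c=np.stack([(u-d['cx'])/d['fx']*z,(v-d['cy'])/d['fy']*z,z],-1)
    P=c@R.from_rotvec(d['attitude']).as_matrix().T+d['position']
    P[z<=0]=np.nan
    return P
def px(d,p):
    c=R.from_rotvec(d['attitude']).as_matrix().T@(np.asarray(p)-d['position'])
    return c[:2]/c[2]*[d['fx'],d['fy']]+[d['cx'],d['cy']]
def circ(q):
    A=np.c_[2*q[:,:2],np.ones(len(q))];s=np.linalg.lstsq(A,(q[:,:2]**2).sum(1),rcond=None)[0]
    return s[:2],np.sqrt(s[2]+s[:2]@s[:2])
E
python3 - <<'E'
from h import *
T=np.load('top0.npz');S=np.load('scene0.npz')
for n,d,u,v in(('top',T,288,261),('scene',S,378,245)):
    P=cloud(d);Q=P[v-40:v+40,u-40:u+40].reshape(-1,3)
    print(n,'table z',np.nanmedian(P[330:400,250:350][...,2] if n=='top' else P[150:200,380:430][...,2]))
    for lo,hi in((.088,.101),(.06,.072)):
        q=Q[(Q[:,2]>lo)&(Q[:,2]<hi)]; print(lo,len(q),np.median(q,0).round(4) if len(q) else '', ((q.min(0)+q.max(0))/2).round(4) if len(q) else '',np.ptp(q,axis=0).round(3) if len(q) else '')
# plate & tray in top
P=cloud(T)
for n,(a,b,c,e),lo,hi in(('plate',(200,295,255,328),.008,.02),('tray',(180,250,130,232),.006,.03),('tray floor',(180,250,130,232),.0,.007)):
    Q=P[a:b,c:e].reshape(-1,3);q=Q[(Q[:,2]>lo)&(Q[:,2]<hi)]
    print(n,len(q),cv2.minAreaRect(q[:,:2].astype(np.float32)*1000))
for n,d,(a,b,c,e) in(('top',T,(200,260,395,448)),('scene',S,(140,215,210,270))):
    Q=cloud(d)[a:b,c:e].reshape(-1,3);q=Q[Q[:,2]>.108]
    print('stand',n,len(q),np.median(q,0).round(3),q.min(0).round(3),q.max(0).round(3))
    q=Q[(Q[:,2]>.004)&(Q[:,2]<.02)];print('foot',len(q),cv2.minAreaRect(q[:,:2].astype(np.float32)*1000))
a=cv2.resize(S['image'][130:220,200:280],(480,540),interpolation=3);b=cv2.resize(T['image'][195:260,390:450],(320,347),interpolation=3)
m=np.zeros((540,800,3),np.uint8);m[:,:480]=a;m[:347,480:]=b;cv2.imwrite('pics/stand.png',m[...,::-1])
E
```

```text
top table z 0.0004287479850269005
0.088 146 [0.5052 0.0303 0.0953] [0.5053 0.0304 0.0945] [0.033 0.033 0.01 ]
0.06 289 [0.5043 0.0291 0.0665] [0.5057 0.032  0.0663] [0.056 0.058 0.011]
scene table z -0.0002890165148485835
0.088 218 [0.5096 0.0336 0.0944] [0.5085 0.0332 0.0931] [0.035 0.035 0.01 ]
0.06 333 [0.5204 0.0428 0.0657] [0.509  0.0327 0.0662] [0.058 0.059 0.011]
plate 2572 ((541.8187866210938, 37.178897857666016), (148.76649475097656, 190.44789123535156), 84.32379150390625)
tray 921 ((620.7906494140625, 304.3599548339844), (242.7687225341797, 171.6907196044922), 88.78495025634766)
tray floor 4896 ((624.5892944335938, 311.0741271972656), (180.67935180664062, 263.9316711425781), 0.520232617855072)
stand top 365 [ 0.568 -0.297  0.123] [ 0.545 -0.321  0.11 ] [ 0.591 -0.274  0.137]
foot 846 ((589.4088134765625, -311.4219055175781), (154.0711212158203, 137.80459594726562), 0.3099461793899536)
stand scene 373 [ 0.576 -0.291  0.122] [ 0.545 -0.32   0.108] [ 0.596 -0.27   0.133]
foot 1143 ((572.3497314453125, -329.682861328125), (201.8524932861328, 141.88873291015625), 43.17451477050781)
```

View pics/stand.png

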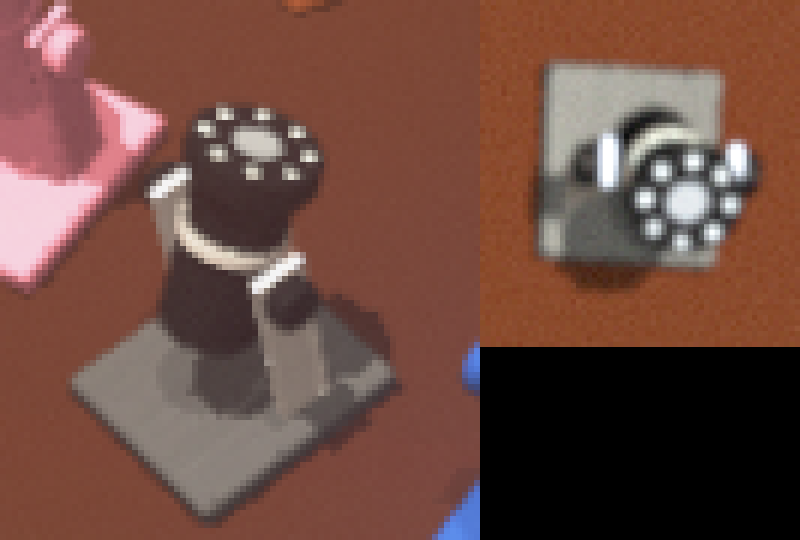

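The crop confirms it: dark steel stand, black barrel, ring light. The glass centre is near scene (243,154) and top (429,233). Next I'll fit the lens plane and get the tray pose.

```bash
python3 - <<'E'
from h import *
T=np.load('top0.npz');S=np.load('scene0.npz')
def ray(d,u,v):
    r=R.from_rotvec(d['attitude']).as_matrix()@[(u-d['cx'])/d['fx'],(v-d['cy'])/d['fy'],1];return d['position'],r/np.linalg.norm(r)
def tri(a,b):
    A=0;B=0
    for p,r in(a,b):
        M=np.eye(3)-np.outer(r,r);A=A+M;B=B+M@p
    x=np.linalg.solve(A,B);return x,[np.linalg.norm(np.cross(x-p,r)) for p,r in (a,b)]
x,e=tri(ray(T,429.4,233.0),ray(S,243,153.7));print('lens tri',x.round(4),np.round(e,4))
hx,e=tri(ray(T,288.5,254.5),ray(S,379,237));print('hub top rough',hx.round(4),np.round(e,4))
rng=np.random.default_rng(0);allq=[]
for n,d,c in(('top',T,x),('scene',S,x)):
    Q=cloud(d).reshape(-1,3);q=Q[(np.linalg.norm(Q-c,axis=1)<.03)&(Q[:,2]>.105)];allq.append(q)
    best=None
    for _ in range(2000):
        p=q[rng.choice(len(q),3,False)];m=np.cross(p[1]-p[0],p[2]-p[0]);L=np.linalg.norm(m)
        if L<2e-4:continue
        m/=L;k=np.abs((q-p[0])@m)<.0025
        if best is None or k.sum()>best.sum():best=k
    f=q[best];ce=f.mean(0);m=np.linalg.svd(f-ce)[2][2];m*=np.sign(m[2])
    print(n,len(q),len(f),'mean',ce.round(4),'n',m.round(3),'tilt',np.degrees(np.arccos(m[2])).round(1),'az',np.degrees(np.arctan2(m[1],m[0])).round(1), 'rms',np.std((f-ce)@m).round(4),'ext',np.ptp(f,axis=0).round(3))
# tray rim, floor, foot by image contours
for n,d,r,h in(('tray',T,(175,255,125,235),.013),('traysc',S,(315,465,375,525),.013),('foot',T,(200,252,397,442),.006),('plate',T,(200,295,255,328),.014)):
    a,b,c,e=r;im=d['image'][a:b,c:e];hsv=cv2.cvtColor(im,cv2.COLOR_RGB2HSV)
    k=((hsv[...,1]<90)&(hsv[...,2]>70)).astype(np.uint8);k=cv2.morphologyEx(k,cv2.MORPH_CLOSE,np.ones((5,5)))
    cs=max(cv2.findContours(k,0,1)[0],key=cv2.contourArea)[:,0]+[c,a]
    w=[]
    for u,v in cs:
        p,rr=ray(d,u,v);w.append((p+rr*(h-p[2])/rr[2])[:2]*1000)
    print(n,cv2.minAreaRect(np.float32(w)))
E
```

```text
lens tri [ 0.565  -0.3007  0.1169] [0.0018 0.0018]
hub top rough [0.5132 0.0313 0.0937] [0.0051 0.0051]
top 361 277 mean [ 0.5664 -0.2974  0.1234] n [-0.432  0.021  0.902] tilt 25.6 az 177.3 rms 0.0013 ext [0.042 0.047 0.024]
scene 310 239 mean [ 0.5692 -0.2958  0.1225] n [-0.438  0.028  0.898] tilt 26.1 az 176.3 rms 0.0011 ext [0.046 0.048 0.025]
tray ((623.5349731445312, 307.2171325683594), (215.36045837402344, 145.1742706298828), 87.04633331298828)
traysc ((624.8889770507812, 309.8995361328125), (211.0642852783203, 144.514892578125), 86.96414947509766)
foot ((599.5108032226562, -309.6910400390625), (104.1885757446289, 98.29270935058594), 88.416259765625)
plate ((541.4542236328125, 27.328861236572266), (133.7217254638672, 194.76463317871094), 84.24029541015625)
```

Results:
- **Lens:** (0.567, -0.297, 0.123), leaning 26° towards -x. Both views agree, and the height matches 0.082 + 0.045·cos t.
- **Hub axis:** about (0.507, 0.032).
- **Tray centre:** (0.624, 0.309), turned about -3°.

Moves only roll about tool x, so the tool stays vertical. The bearing will have to be tilted in the grip, by pressing its underside off-centre on the spindle end.

```bash
cat >> h.py <<'E'
def togo(o,p,jaw):
    """shift in tool axes (norm. by 0.2 m) and roll (by 45deg) to bring TCP to p, jaws along azimuth jaw deg"""
    M=R.from_rotvec(o['ee_rot']).as_matrix();d=M.T@(np.asarray(p)-o['position'])
    t=np.array([np.cos(np.radians(jaw)),np.sin(np.radians(jaw)),0]);c=M.T@t
    a=np.degrees(np.arctan2(c[2],c[1]));a=(a+90)%180-90
    return (d/.2).round(3),round(a/45,3)
E
python3 - <<'E'
from cell import *
import cell
from h import *
o=observe();M=R.from_rotvec(o['ee_rot']).as_matrix();print(M.round(3));print([k for k in dir(cell) if k[0]!='_'],getattr(cell,'tip_reach',None))
print(togo(o,[.507,.032,.244],90), o['joints'])
E
```

```text
[[-0.001  0.415 -0.91 ]
 [ 0.001 -0.91  -0.415]
 [-1.    -0.001  0.   ]]
['PlanningError', 'get_image', 'observe', 'sign_off', 'tip_reach'] 0.017
(array([-2.000e-03, -2.217e+00, -2.373e+00]), np.float64(0.545)) [ 1.04038201  0.43513484  0.02495349  1.57399512 -0.01164448  1.13398711
 -0.07511492]
```

```bash
python3 -m inch '[[[0,0,0],0.136],[[0,0,0],0.136],[[0,0,0],0.136],[[0,0,0],0.137],[[0,-0.1,-0.04],0],[[0,-0.17,-0.07],0],[[0,-0.17,-0.07],0],[[0,-0.17,-0.07],0],[[0,-0.17,-0.07],0],[[0,-0.17,-0.07],0]]'
python3 -m inch '[[[0,-0.17,-0.07],0],[[0,-0.17,-0.07],0],[[0,-0.17,-0.07],0],[[0,-0.17,-0.07],0],[[0,-0.17,-0.07],0],[[0,-0.17,-0.07],0],[[0,-0.17,-0.07],0],[[0,-0.17,-0.07],0],[[0,-0.1,-0.04],0],[[0,0,0],0]]'
python3 - <<'E'
from cell import *
from h import *
o=observe();print(o['position'],o['joints'],togo(o,[.507,.032,.244],90))
d=get_image('wrist');np.savez('w1.npz',**d);cv2.imwrite('pics/w1.png',d['image'][...,::-1]);print(d['position'],d['attitude'],px(d,[.507,.032,.095]),px(d,[.507,.032,.084]))
E
```

```text
clock: 0.93
position: [0.3374, -0.3769, 0.2434]
ee_rot: [-2.221, 0.0, 2.222]
force: [2.1, 0.4, 0.1]
width: 0.997
clock: 1.77
position: [0.4589, -0.0814, 0.2437]
ee_rot: [2.22, 0.01, -2.218]
force: [-0.6, -0.1, 0.1]
width: 0.996
[ 0.45893245 -0.0813827   0.24369151] [ 0.22121318  0.18848261 -0.18500038  1.93199452  0.03793477  1.02393239
 -1.5441128 ] (array([-0.   , -0.565, -0.244]), np.float64(0.009))
[ 0.53604238 -0.081585    0.38488547] [ 2.07031327 -2.05926958 -0.30511674] [153.41085861 163.26289623] [159.09753449 161.77675621]
```

View pics/w1.png

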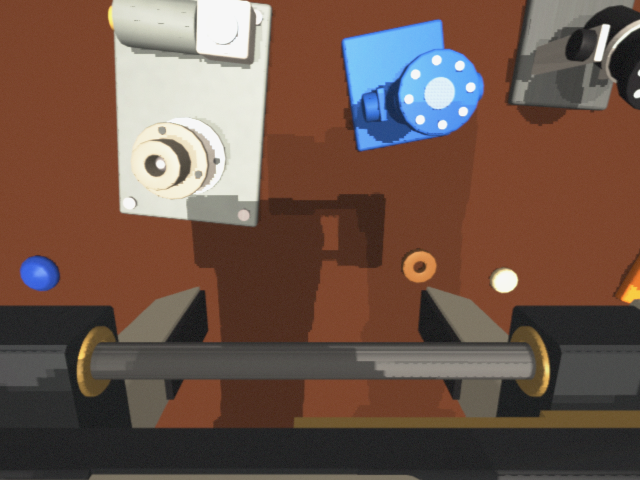

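The wrist view shows the hub with its bore near (159,164). The projected estimate was (153,163), so I'll refine with a depth fit.

```bash
python3 - <<'E'
from cell import *
from h import *
d=np.load('w1.npz');P=cloud(d)[100:220,110:250]
for lo,hi in((.09,.1),(.061,.071)):
    k=((P[...,2]>lo)&(P[...,2]<hi)).astype(np.uint8);n,l,st,_=cv2.connectedComponentsWithStats(k)
    k=l==1+np.argmax(st[1:,4]);q=P[k];c,r=cv2.minEnclosingCircle(q[:,:2].astype(np.float32)*1000);print(lo,len(q),np.array(c).round(1),round(r,1),np.median(q[:,2]).round(4),((q.min(0)+q.max(0))/2).round(4),np.ptp(q,axis=0).round(3))
E
```

```text
0.09 1724 [505.8  31.6] 18.0 0.0949 [0.5057 0.0316 0.0936] [0.035 0.036 0.007]
0.061 2279 [505.5  31.4] 30.0 0.0661 [0.5056 0.031  0.066 ] [0.059 0.059 0.01 ]
```

```bash
python3 -m inch '[[[0,-0.12,-0.05],0.009],[[0,-0.12,-0.05],0],[[0,-0.12,-0.05],0],[[0,-0.12,-0.05],0],[[0,-0.083,-0.033],0],[[0.05,0,0],0],[[0.1,0,0],0],[[0.1,0,0],0],[[0.05,0,0],0],[[0,0,0],0]]' 0 20
python3 - <<'E'
from cell import *
from h import *
o=observe();print(o['position'],togo(o,[.5056,.0313,.086],90))
E
```

```text
clock: 2.65
position: [0.5028, 0.0237, 0.1813]
ee_rot: [-2.212, 0.011, 2.223]
force: [-0.7, -1.2, -1.0]
width: 0.998
[0.5028417  0.02369537 0.18132932] (array([ 0.477, -0.039, -0.016]), np.float64(-0.012))
```

```bash
python3 -m inch '[[[0,-0.02,-0.01],0],[[0,-0.019,-0.006],0],[[0.05,0,0],0],[[0.08,0,0],0],[[0.1,0,0],0],[[0.1,0,0],0],[[0.08,0,0],0],[[0.04,0,0],0],[[0,0,0],0],[[0,0,0],0]]'
python3 - <<'E'
from cell import *
from h import *
o=observe();print(o['position'],togo(o,[.5056,.0313,.086],90))
E
```

```text
clock: 3.48
position: [0.5082, 0.0335, 0.094]
ee_rot: [-2.218, 0.008, 2.218]
force: [-0.9, -0.2, 1.0]
width: 1.0
[0.50818936 0.03348167 0.09396451] (array([0.04 , 0.011, 0.013]), np.float64(-0.009))
```

```bash
python3 -m inch '[[[0.02,0.011,0.013],0],[[0.015,0,0],0],[[0,0,0],0],[[0,0,0],0],[[0,0,0],0],[[0,0,0],0],[[0,0,0],0],[[0,0,0],0],[[0,0,0],0],[[0,0,0],0]]' 0 25
python3 -m inch '[[[0,0,0],0],[[0,0,0],0],[[0,0,0],0],[[0,0,0],0],[[0,0,0],0],[[0,0,0],0],[[0,0,0],0],[[0,0,0],0],[[0,0,0],0],[[0,0,0],0]]' 1 25
```

```text
clock: 4.32
position: [0.5054, 0.0312, 0.0867]
ee_rot: [-2.218, 0.008, 2.218]
force: [0.1, -0.1, 0.3]
width: 0.999
clock: 5.15
position: [0.5054, 0.0312, 0.0868]
ee_rot: [-2.218, 0.008, 2.218]
force: [-0.2, 0.7, 1.1]
width: 0.392
```

```bash
python3 -m inch '[[[-0.01,0,0],0],[[-0.03,0,0],0],[[-0.05,0,0],0],[[-0.05,0,0],0],[[-0.05,0,0],0],[[-0.05,0,0],0],[[-0.05,0,0],0],[[-0.03,0,0],0],[[0,0,0],0],[[0,0,0],0]]' 
python3 -m inch '[[[0,-0.05,-0.03],0],[[0,-0.1,-0.05],0],[[0,-0.14,-0.07],0],[[0,-0.14,-0.07],0],[[0,-0.14,-0.07],0],[[0,-0.14,-0.07],0],[[0,-0.14,-0.07],0],[[0,-0.14,-0.07],0],[[0,-0.1,-0.05],0],[[0,-0.04,-0.033],0]]'
python3 - <<'E'
from cell import *
from h import *
get_image('wrist');o=observe();print(o['position'],o['width'],o['force'],o['joints'],togo(o,[.622,.257,.15],87))
d=get_image('wrist');np.savez('w2.npz',**d)
e=get_image('top')['image'][130:330,100:400]
cv2.imwrite('pics/w2.png',np.hstack([cv2.resize(d['image'],(400,300)),cv2.resize(e,(400,300))[:,:400]])[...,::-1])
E
```

```text
clock: 5.98
position: [0.5055, 0.0311, 0.1511]
ee_rot: [-2.219, 0.008, 2.217]
force: [0.1, 0.5, -2.9]
width: 0.394
clock: 6.82
position: [0.6232, 0.262, 0.1494]
ee_rot: [-2.217, 0.001, 2.22]
force: [-1.1, 1.1, -3.3]
width: 0.389
[0.62402354 0.26205379 0.14930509] 0.3944381122910994 [ 1.57704607  1.54682918 -2.68461454] [-0.32902221  0.61289421 -0.23217908  1.5254186   0.1528101   1.02069552
 -2.17424288] (array([-0.004,  0.025,  0.01 ]), np.float64(0.063))
```

View pics/w2.png

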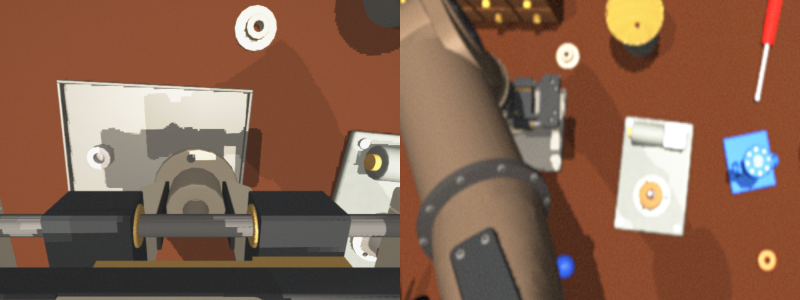

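The hub is held over the empty half of the tray and the bearing stayed on the spindle. Lowering.

```bash
python3 -m inch '[[[0,0.02,0.01],0],[[0.04,0,0],0],[[0.08,0,0],0],[[0.1,0,0],0],[[0.1,0,0],0],[[0.1,0,0],0],[[0.08,0,0],0],[[0.04,0,0],0],[[0,0,0],0],[[0,0,0],0]]'
python3 - <<'E'
from cell import *
o=observe();print(o['position'],o['force'])
E
```

```text
clock: 7.8
position: [0.6215, 0.2516, 0.0428]
ee_rot: [-2.217, 0.009, 2.218]
force: [-0.1, 0.2, -2.7]
width: 0.391
[0.62151727 0.25161035 0.04278572] [-0.11581337  0.18951613 -2.73232722]
```

```bash
python3 -m inch '[[[0.01,-0.02,0],0],[[0.01,0,0],0],[[0.01,0,0],0],[[0.01,0,0],0],[[0.006,0,0],0],[[0.005,0,0],0],[[0.005,0,0],0],[[0.004,0,0],0],[[0,0,0],0],[[0,0,0],0]]'
```

```text
clock: 8.63
position: [0.6216, 0.2563, 0.0308]
ee_rot: [-2.218, 0.008, 2.218]
force: [-1.0, -1.5, -0.5]
width: 0.394
```

```bash
python3 -m inch '[[[0.002,0,0],0],[[0,0,0],0],[[0,0,0],0],[[0,0,0],0],[[0,0,0],0],[[0,0,0],0],[[0,0,0],0],[[0,0,0],0],[[0,0,0],0],[[0,0,0],0]]' 0.45
python3 -m inch '[[[-0.01,0,0],0],[[-0.03,0,0],0],[[-0.06,0,0],0],[[-0.1,0,0],0],[[-0.1,0,0],0],[[-0.1,0,0],0],[[-0.1,0,0],0],[[-0.08,0,0],0],[[-0.04,0,0],0],[[0,0,0],0]]'
python3 -m inch '[[[0,0.05,0.03],0],[[0,0.1,0.05],0],[[0,0.14,0.07],0],[[0,0.14,0.07],0],[[0,0.14,0.07],0],[[0,0.14,0.07],0],[[0,0.14,0.07],0],[[0,0.14,0.07],0],[[0,0.1,0.05],0],[[0,0.035,0.02],0]]' 0
python3 - <<'E'
from cell import *
from h import *
get_image('wrist');o=observe();print(o['position'],o['width'],o['force'],togo(o,[.5056,.0313,.050],90))
d=get_image('wrist');np.savez('w3.npz',**d)
P=cloud(d)
k=((P[...,2]>.055)&(P[...,2]<.063)&(np.hypot(P[...,0]-.5056,P[...,1]-.0313)<.04));q=P[k]
if len(q)>9:print('bearing top',len(q),cv2.minEnclosingCircle(q[:,:2].astype(np.float32)*1000),np.median(q[:,2]))
t=get_image('top');P=cloud(t)
k=(np.hypot(P[...,0]-.6216,P[...,1]-.256)<.05)
for lo,hi in((.006,.015),(.033,.045)):
    q=P[k&(P[...,2]>lo)&(P[...,2]<hi)];
    if len(q)>5:print('hub',lo,len(q),cv2.minEnclosingCircle(q[:,:2].astype(np.float32)*1000),np.median(q[:,2]))
cv2.imwrite('pics/w3.png',np.hstack([cv2.resize(d['image'],(400,300)),cv2.resize(t['image'][130:330,100:400],(400,300))])[...,::-1])
E
```

```text
clock: 9.47
position: [0.6216, 0.2563, 0.0303]
ee_rot: [-2.218, 0.008, 2.218]
force: [1.1, -0.2, -0.0]
width: 0.548
clock: 10.3
position: [0.6228, 0.257, 0.1574]
ee_rot: [-2.221, 0.006, 2.212]
force: [0.6, 0.0, -0.1]
width: 0.55
clock: 11.13
position: [0.5036, 0.0281, 0.1535]
ee_rot: [-2.214, 0.015, 2.22]
force: [0.4, -0.6, 0.3]
width: 1.004
[0.50383699 0.02844717 0.15363328] 0.9988374385033195 [-1.49766813 -1.76867931  0.32995183] (array([ 0.518, -0.015, -0.01 ]), np.float64(-0.015))
bearing top 3528 ((505.68572998046875, 32.09502029418945), 23.074405670166016) 0.059111959214083604
hub 0.006 308 ((621.8452758789062, 255.5188751220703), 49.50371170043945) 0.009251685892004535
hub 0.033 143 ((622.3056640625, 254.88658142089844), 18.10918426513672) 0.03878006228806408
```

View pics/w3.png

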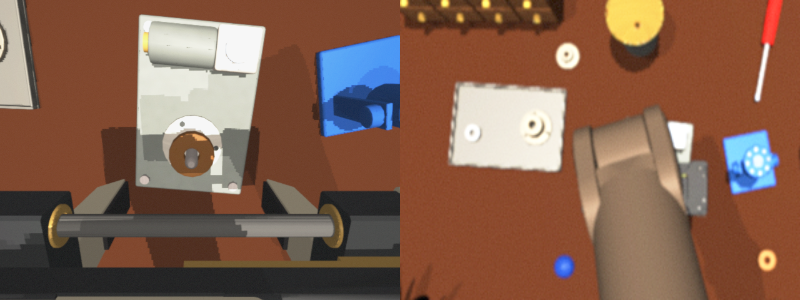

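The hub lies flat in the tray with its boss top at 0.039 m, as expected. The bearing is at (0.5057, 0.032), top at 0.059 m. Now I'll go down to it and grip.

```bash
python3 -m inch '[[[0,-0.015,-0.009],0],[[0.03,0,0],0],[[0.06,0,0],0],[[0.08,0,0],0],[[0.08,0,0],0],[[0.08,0,0],0],[[0.08,0,0],0],[[0.05,0,0],0],[[0.02,0,0],0],[[0,0,0],0]]'
python3 - <<'E'
from cell import *
from h import *
get_image('wrist');o=observe();print(o['position'],o['width'],o['force'],togo(o,[.5056,.0316,.050],90))
E
```

```text
clock: 12.12
position: [0.5074, 0.0359, 0.0573]
ee_rot: [-2.216, 0.007, 2.22]
force: [0.2, 0.5, -0.6]
width: 1.002
[0.50782568 0.03576244 0.05809772] 1.0018428479477506 [ 0.64860099 -0.25790648  0.25956774] (array([0.04 , 0.021, 0.011]), np.float64(-0.008))
```

```bash
python3 -m inch '[[[0.02,0.021,0.011],0],[[0.018,0,0],0],[[0,0,0],0],[[0,0,0],0],[[0,0,0],0],[[0,0,0],0],[[0,0,0],0],[[0,0,0],0],[[0,0,0],0],[[0,0,0],0]]'
python3 -m inch '[[[0,0,0],0],[[0,0,0],0],[[0,0,0],0],[[0,0,0],0],[[0,0,0],0],[[0,0,0],0],[[0,0,0],0],[[0,0,0],0],[[0,0,0],0],[[0,0,0],0]]' 1 20
```

```text
clock: 13.0
position: [0.5055, 0.031, 0.0507]
ee_rot: [-2.218, 0.008, 2.218]
force: [0.9, 1.0, -0.3]
width: 1.0
clock: 13.83
position: [0.5056, 0.031, 0.0507]
ee_rot: [-2.218, 0.008, 2.218]
force: [-0.0, 0.3, -0.3]
width: 0.498
```

```bash
python3 -m inch '[[[-0.01,0,0],0],[[-0.03,0,0],0],[[-0.05,0,0],0],[[-0.05,0,0],0],[[-0.05,0,0],0],[[-0.04,0,0],0],[[-0.02,0,0],0],[[0,0,0],0],[[0,0,0],0],[[0,0,0],0]]'
python3 -m inch '[[[0,0,0.05],0],[[0,0,0.05],0],[[0,0,0],0],[[0,0,0],0],[[0.01,0,0],0],[[0.01,0,0],0],[[0.01,0,0],0],[[0.01,0,0],0],[[0.01,0,0],0],[[0,0,0],0]]'
python3 - <<'E'
from cell import *
from h import *
get_image('wrist');o=observe();print(o['position'],o['width'],o['force'],o['ft_torque'])
E
```

```text
clock: 14.67
position: [0.5052, 0.0309, 0.1004]
ee_rot: [-2.217, 0.008, 2.218]
force: [0.2, -0.4, -2.2]
width: 0.499
clock: 15.5
position: [0.4853, 0.0311, 0.0902]
ee_rot: [-2.217, 0.008, 2.219]
force: [-0.4, -1.0, -1.3]
width: 0.498
[0.48539139 0.03110473 0.09039901] 0.49853377683382444 [-0.0716357   0.39616132 -1.90810203] [0.06987945 0.00831534 0.01703776]
```

```bash
python3 -m inch '[[[0,0,0],0],[[0,0,0],0],[[0.004,0,0],0],[[0.004,0,0],0],[[0.004,0,0],0],[[0.004,0,0],0],[[0.004,0,0],0],[[0.004,0,0],0],[[0.004,0,0],0],[[0,0,0],0]]' - 8
python3 - <<'E'
from cell import *
from h import *
o=observe();print(o['position'],o['width'],o['force'],o['ft_torque'])
for n in('wrist','top'):
    d=get_image(n);np.savez(n+'4.npz',**d);P=cloud(d)
    h=cv2.cvtColor(d['image'],cv2.COLOR_RGB2HSV)
    k=(np.linalg.norm(P-[.485,.031,.09],axis=2)<.03)&(h[...,0]<22)&(h[...,1]>110)
    q=P[k];print(n,len(q))
    if len(q)>20:
        c=q.mean(0);m=np.linalg.svd(q-c)[2][2];m*=np.sign(m[2]);print(c,m,np.degrees(np.arccos(m[2])))
d=np.load('wrist4.npz');cv2.imwrite('pics/w4.png',d['image'][...,::-1])
E
```

```text
clock: 16.38
position: [0.4853, 0.031, 0.0849]
ee_rot: [-2.217, 0.008, 2.218]
force: [-1.8, -0.4, 1.2]
width: 0.504
[0.48531139 0.03102794 0.08490674] 0.5040445774757916 [-1.76526931 -0.4041598   1.20376996] [ 0.05551455  0.428943   -0.01039391]
wrist 6653
[0.49588308 0.03056737 0.09394802] [-0.18919519 -0.00971477  0.98189144] 10.920364386971894
top 0
```

View pics/w4.png

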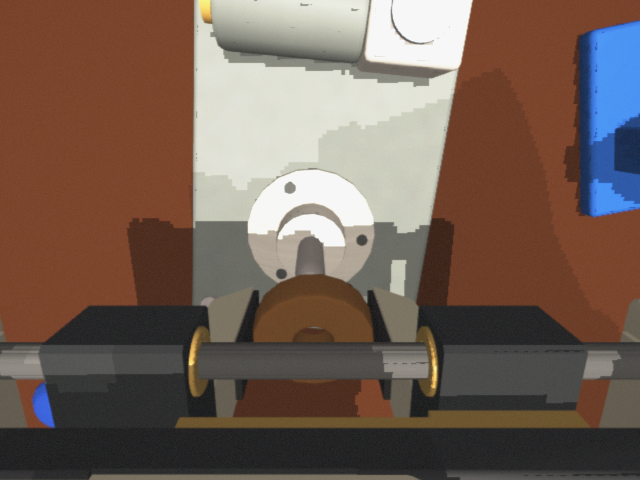

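The bearing is pivoting in the pads; its front face and top show at (312,310). I'll fit the top face alone.

```bash
cat >> h.py <<'E'
def face(d,c0,rad=.032):
    """fit the bearing's top-face plane"""
    P=cloud(d);h=cv2.cvtColor(d['image'],cv2.COLOR_RGB2HSV)
    q=P[(np.linalg.norm(P-c0,axis=2)<rad)&(h[...,0]<22)&(h[...,1]>110)]
    rng=np.random.default_rng(0);b=None
    for _ in range(1500):
        p=q[rng.choice(len(q),3,False)];m=np.cross(p[1]-p[0],p[2]-p[0]);L=np.linalg.norm(m)
        if L<1e-4:continue
        m/=L
        if abs(m[2])<.75:continue
        k=abs((q-p[0])@m)<.0012
        if b is None or k.sum()>b.sum():b=k
    f=q[b];c=f.mean(0);m=np.linalg.svd(f-c)[2][2];m*=np.sign(m[2])
    return len(q),len(f),c.round(4),np.c_[f.min(0),f.max(0)].round(4).tolist(),m.round(3),np.degrees(np.arctan2(-m[0],m[2])).round(1)
E
python3 - <<'E'
from h import *
print(face(np.load('wrist4.npz'),np.array([.485,.031,.095])))
E
```

```text
(6666, 4207, array([0.494 , 0.0307, 0.0959]), [[0.4615, 0.5061], [0.0085, 0.0531], [0.0871, 0.0994]], array([-0.237, -0.002,  0.972]), np.float64(13.7))
```

```bash
python3 -m inch '[[[0.004,0,0],0],[[0.004,0,0],0],[[0.004,0,0],0],[[0.003,0,0],0],[[0,0,0],0],[[0,0,0],0],[[0,0,0],0],[[0,0,0],0],[[0,0,0],0],[[0,0,0],0]]' - 8
python3 - <<'E'
from cell import *
from h import *
o=observe();print(o['position'],o['width'],o['force'],o['ft_torque'])
print(face(get_image('wrist'),np.array([.485,.031,.095])))
E
```

```text
clock: 17.32
position: [0.4855, 0.031, 0.0821]
ee_rot: [-2.218, 0.008, 2.218]
force: [-1.8, -0.9, 0.1]
width: 0.502
[0.48554002 0.03104628 0.0821357 ] 0.5017187135971751 [-1.7607619  -0.92168986  0.13897826] [-0.07227784  0.29709336 -0.03365744]
(6331, 3443, array([0.4941, 0.0305, 0.0951]), [[0.484, 0.5045], [0.0087, 0.0527], [0.0899, 0.0995]], array([-0.372, -0.009,  0.928]), np.float64(21.8))
```

```bash
python3 -m inch '[[[0.004,0,0],0],[[0.003,0,0],0],[[0,0,0],0],[[0,0,0],0],[[0,0,0],0],[[0,0,0],0],[[0,0,0],0],[[0,0,0],0],[[0,0,0],0],[[0,0,0],0]]' - 8
python3 - <<'E'
from cell import *
from h import *
o=observe();print(o['position'],o['width'],o['force'],o['ft_torque'])
d=get_image('wrist');np.savez('w5.npz',**d);print(face(d,np.array([.485,.031,.095])))
E
```

```text
clock: 18.2
position: [0.4856, 0.0311, 0.0807]
ee_rot: [-2.218, 0.008, 2.218]
force: [-1.4, -0.5, -0.4]
width: 0.508
[0.48558611 0.03110522 0.08074577] 0.5079112209020556 [-1.41458531 -0.51485554 -0.43464786] [-0.0907298   0.11543654 -0.0325893 ]
(6128, 3091, array([0.4938, 0.0305, 0.0946]), [[0.4842, 0.504], [0.0088, 0.0528], [0.0889, 0.0992]], array([-0.433, -0.009,  0.901]), np.float64(25.7))
```

```bash
python3 -m inch '[[[0,0,0],0],[[0,0,0],0],[[0,0,0],0],[[-0.02,0,0],0],[[-0.05,0,0],0],[[-0.1,0,0],0],[[-0.12,0,0],0],[[-0.12,0,0],0],[[-0.12,0,0],0],[[-0.07,0,0],0]]' - 30
python3 -m inch '[[[-0.04,0,0],0],[[0,0,0],0],[[0,0,0],0],[[0,0,0],0],[[0,0,0],0],[[0,0,0],0],[[0,0,0],0],[[0,0,0],0],[[0,0,0],0],[[0,0,0],0]]'
python3 - <<'E'
from cell import *
from h import *
o=observe();print(o['position'],o['width'],o['force'],o['joints'])
d=get_image('wrist');np.savez('w6.npz',**d);c=o['position']+[0,0,.014];print(face(d,c))
E
```

```text
clock: 19.08
position: [0.4864, 0.0315, 0.2041]
ee_rot: [-2.221, 0.007, 2.214]
force: [0.5, -0.3, -1.0]
width: 0.497
clock: 19.92
position: [0.4855, 0.0311, 0.2086]
ee_rot: [-2.218, 0.008, 2.218]
force: [-0.2, -0.1, -1.8]
width: 0.491
[0.48550656 0.0311123  0.20859736] 0.49081455521488315 [-0.15268085 -0.07884431 -1.77466065] [ 0.03729889  0.26506274 -0.25776511  1.93170223  0.08190088  0.95500495
 -1.83736229]
(6314, 3239, array([0.494 , 0.0307, 0.2221]), [[0.484, 0.5041], [0.0083, 0.0529], [0.2166, 0.2266]], array([-0.4  , -0.007,  0.917]), np.float64(23.6))
```

```bash
python3 -m inch '[[[0,0.05,0],0.045],[[0,0.1,-0.01],0.045],[[0,0.12,-0.02],0],[[0,0.12,-0.02],0],[[0,0.12,-0.02],0],[[0,0.12,-0.02],0],[[0,0.12,-0.02],0],[[0,0.12,-0.02],0],[[0,0.12,-0.02],0],[[0,0.12,-0.02],0]]'
python3 -m inch '[[[0,0.12,-0.01],0],[[0,0.12,-0.01],0],[[0,0.1,0],0],[[0,0.08,0],0],[[0,0.04,0],0],[[0,0,0],0],[[0,0,0],0],[[0,0,0],0],[[0,0,0],0],[[0,0,0],0]]'
python3 - <<'E'
from cell import *
from h import *
get_image('wrist');o=observe();print(o['position'],o['width'],o['force'],o['joints'],togo(o,[.5253,-.294,.2078],87))
d=get_image('wrist');np.savez('w7.npz',**d);c=o['position']+[0,0,.014];print(face(d,c))
cv2.imwrite('pics/w7.png',d['image'][...,::-1])
E
```

```text
clock: 20.8
position: [0.5031, -0.195, 0.2088]
ee_rot: [-2.18, 0.088, 2.181]
force: [0.2, 0.0, -2.0]
width: 0.494
clock: 21.63
position: [0.5007, -0.2837, 0.2088]
ee_rot: [-2.182, 0.083, 2.182]
force: [1.1, -0.3, -0.9]
width: 0.492
[ 0.50063758 -0.28394483  0.20883095] 0.4956729818149535 [ 0.32088145 -0.13381419 -1.84786518] [ 0.49511358  0.39077474 -0.09780919  1.73559907  0.04344466  1.01724261
 -1.26571772] (array([ 0.005,  0.041, -0.127]), np.float64(-0.031))
(6322, 3241, array([ 0.509 , -0.285 ,  0.2222]), [[0.4974, 0.5192], [-0.3063, -0.2621], [0.2165, 0.2269]], array([-0.405,  0.023,  0.914]), np.float64(23.9))
```

View pics/w7.png

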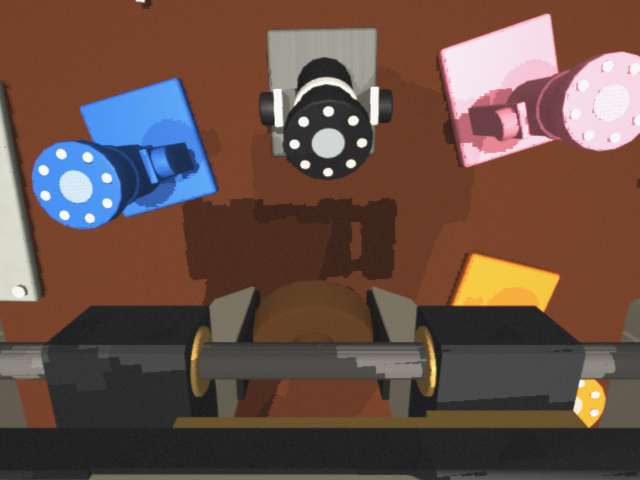

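The wrist view shows the lens face at (328,142), level knobs either side, and the bearing at (312,315). I'll refine the lens position and direction from this close view.

```bash
python3 - <<'E'
from cell import *
from h import *
d=np.load('w7.npz');P=cloud(d)
q=P[95:182,282:375].reshape(-1,3);q=q[(q[:,2]>.108)]
rng=np.random.default_rng(0);b=None
for _ in range(2000):
    p=q[rng.choice(len(q),3,False)];m=np.cross(p[1]-p[0],p[2]-p[0]);L=np.linalg.norm(m)
    if L<2e-4:continue
    m/=L;k=abs((q-p[0])@m)<.0012
    if b is None or k.sum()>b.sum():b=k
f=q[b];m=np.linalg.svd(f-f.mean(0))[2][2];m*=np.sign(m[2])
e1=np.cross([0,0,1],m);e1/=np.linalg.norm(e1);e2=np.cross(m,e1);g=f-f.mean(0)
c,r=cv2.minEnclosingCircle(np.float32(np.c_[g@e1,g@e2])*1000)
L=f.mean(0)+(c[0]*e1+c[1]*e2)/1000
print(len(q),len(f),'mean',f.mean(0),'lens',L.round(4),'r',r,'n',m.round(3),'tilt',np.degrees(np.arccos(m[2])))
for w,l in(('bearing n angle',np.array([-.405,.023,.914])),):print(w,np.degrees(np.arccos(m@l/np.linalg.norm(l))))
t=L+.09*m;print('target origin',t.round(4))
# bearing origin offset from TCP, grasp point 2 mm above TCP, 7 mm from mid; nB as measured
nB=np.array([-.405,.023,.914]);o=observe();org=o['position']+[0,0,.0022]-.007*nB/np.linalg.norm(nB)
print('origin',org,'shift',t-org);print(togo(o,o['position']+t-org,87))
E
```

```text
6223 5328 mean [ 0.56732774 -0.29777693  0.12337763] lens [ 0.566  -0.298   0.1227] r 25.02324676513672 n [-0.44   0.027  0.898] tilt 26.157879975647944
bearing n angle 2.226804799962179
target origin [ 0.5264 -0.2956  0.2035]
origin [ 0.50340887 -0.28431904  0.20463216] shift [ 0.02297082 -0.01127127 -0.00112496]
(array([ 0.006,  0.047, -0.119]), np.float64(-0.031))
```

```bash
python3 -m inch '[[[0,0.01,-0.02],0],[[0.002,0.015,-0.04],0],[[0.002,0.012,-0.04],0],[[0.002,0.01,-0.019],0],[[0,0,0],0],[[0,0,0],0],[[0,0,0],0],[[0,0,0],0],[[0,0,0],0],[[0,0,0],0]]'
python3 - <<'E'
from cell import *
from h import *
d=get_image('wrist');o=observe();r=face(d,o['position']+[0,0,.014]);print(r,o['position'],o['width'])
n=r[4]/np.linalg.norm(r[4]);L=np.array([.566,-.298,.1227]);z=np.array([-.44,.027,.898]);z/=np.linalg.norm(z)
y=np.cross([0,0,1],z);y/=np.linalg.norm(y);x=np.cross(y,z)
org=o['position']+[0,0,.0022]-.007*n
# independent: top-face front edge
ex=r[3];u=np.array([n[2],0,-n[0]]);org2=np.array([ex[0][1],(ex[1][0]+ex[1][1])/2,ex[2][1]])-.023*u-.014*n
for q in(org,org2):print('in lens frame',((q-L)@np.c_[x,y,z]).round(4))
print('angle',np.degrees(np.arccos(n@z)),np.abs(o['dq']).max())
t=get_image('top');P=cloud(t);k=np.hypot(P[...,0]-.622,P[...,1]-.256)<.05;q=P[k&(P[...,2]>.033)&(P[...,2]<.045)];print('hub',cv2.minEnclosingCircle(q[:,:2].astype(np.float32)*1000),np.median(q[:,2]))
s=get_image('scene');cv2.imwrite('pics/end.png',np.hstack([cv2.resize(s['image'][60:260,140:400],(468,360)),cv2.resize(t['image'][130:330,100:280],(324,360))])[...,::-1])
E
```

```text
clock: 22.57
position: [0.5232, -0.2961, 0.2076]
ee_rot: [-2.182, 0.085, 2.182]
force: [0.9, -0.8, -2.0]
width: 0.495
(6326, 3243, array([ 0.5316, -0.2971,  0.2211]), [[0.5197, 0.5414], [-0.3185, -0.2742], [0.215, 0.2257]], array([-0.401,  0.02 ,  0.916]), np.float64(23.7)) [ 0.52320281 -0.29610904  0.20764776] 0.4927933141528379
in lens frame [0.0003 0.0007 0.0901]
in lens frame [0.0003 0.0011 0.0903]
angle 2.493061169914806 0.0018451776132661908
hub ((621.9757080078125, 255.15093994140625), 18.088342666625977) 0.039226106073460776
```

View pics/end.png

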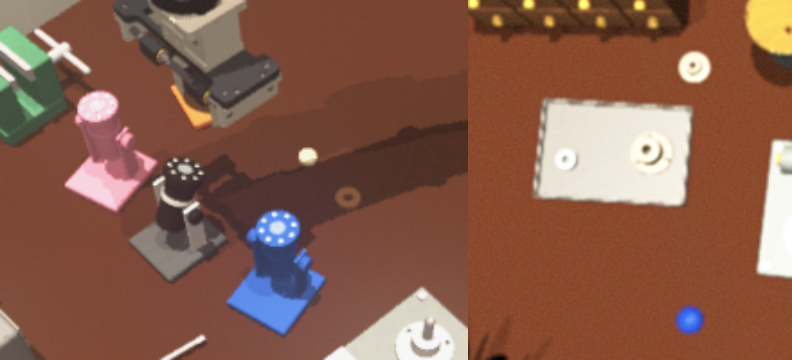

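The scene view shows the gripper over the untouched steel stand, and the top view shows the hub flat in the tray. All checks pass, so I'm handing in.

```bash
python3 -c "
from cell import *
print(sign_off())"
```

```text
the job is handed in; nothing more can be done
None
```

I set the hub in the tray and left the arm holding the bearing still in front of the inspection camera. The job was handed in just after 22.6 s on the robot's clock; no verdict is reported.

**What I did:**
- **Hub:** I lifted it off the spindle and put it down flat, right way up, in the empty half of the tray.
- **Bearing:** I lifted it clear of the spindle. The tool only turns about its own axis, so I tilted the bearing in a light grip by pressing its underside off-centre on the spindle end. I then gripped it at 30 N and carried it to the steel stand's lens.

**Last checks:**
- **Bearing position:** two estimates put its centre within about 1 mm of the line of sight and 90 mm from the glass.
- **Bearing angle:** its axis is about 2.5° off the line of sight. It sprang back about 2° when the grip tightened, which is inside the 8° limit.
- **Stillness:** the arm was at rest at the last reading.
- **Hub:** its top measured 39 mm above the table, so it is flat on the tray floor.
- **Other parts:** in the last views the camera stand and the parts in frame looked undisturbed. I did not measure their positions again at the end.
- **Not seen directly:** the gripper hid the bearing in the final scene view, so its pose rests on the wrist camera alone.

No check failed. The one disagreement was an early rough lens position, about 6 mm low in height; the depth measurements replaced it.

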